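# Spread a heap of salvaged parts over the inspection tray

### The arm

A 6-joint arm with a two-finger parallel gripper is mounted at the origin on the work surface. World frame = base frame: x ahead of the robot, y to its left, z up, the work surface at z = 0. Lengths are in m, angles in rad, forces in N, time in s.
With the tool pointing down it reaches from about 0.35 to 0.775 m from the base axis. Payload 5.5 kg.
Tool frame: the origin (TCP) lies on the centre line of the jaws, within the pads' length; the fingertips stand 11 mm ahead of it and the grasp point (between the pads) lies 8 mm behind it; z points along the fingers, y is the line along which they close (so a half turn about z gives the same grasp; the last joint's range is limited). The gripper opens to 85 mm and grips with 20 to 120 N. Pads are 22 mm wide; open, the fingers measure 114 mm over their backs; the gripper's body (76 mm by 85 mm) begins 54 mm behind the grasp point. The pads swing forward as they close: fully open they stand 13 mm farther back than shut.
Start: joints at [-1.333, 0.313, 0.046, 1.304, 0, 1.431], TCP at [0.212, -0.534, 0.242] pointing down, gripper open.
Joint ranges: [-2.76, 2.76], [-0.86, 1.69], [-1.03, 1.26], [-2.2, 2.34], [-1.47, 1.5], [-3.14, 3.14]. Speed limits (rad/s): [2.57, 2.57, 3.14, 3.14, 3.14, 3.14].

### API

Orientations are given as a unit quaternion [w, x, y, z].
In Python, from workcell import get_state, eyes, env gives the robot as it stands.
- The arm moves only by the shell command python3 -m inch 'ROWS' [OPENING] [FORCE]. ROWS is JSON, one flat list of numbers, 4 for each row, row after row: the shift along the tool's x, y, z in cm, then the turn about the tool's z in rad. A call has exactly 5 rows; each row shifts and turns the commanded pose from where the row before left it, along the tool's axes as they then stand; what a row does not reach is not made up. A row lasts 1/12 s, in which the tool goes at most 41.7 mm and 7.16 degrees, less where a joint would pass 70% of its speed; a pose out of reach is approached as far as the arm can. A call is refused whole if a number of a shift passes 4.17 or a number of a turn 0.125, either way. A call with a gripper value outside its range is refused whole. OPENING is the opening, from -1 (shut) to 1 (fully open), set as the call begins (- or left out, the last holds). The fingers move at their own pace and stop on an object; FORCE is the grip in N (left out, the last holds). Time passes only in rows, so rows that do not move let the fingers close, or fill a call up. It gives the time, the measured TCP pose, the force, the opening and the grip force at its end, in the units of the state.
- get_state(): the state, without advancing time (a new reading comes with each control period).
- eyes.read_camera(name): name is "side" or "top" or "wrist"; returns the picture (400x640x3 uint8, red, green, blue); there is no depth.
- eyes.camera_info(name): a dict with "fovy" (degrees; the focal length in pixels is half the picture's height over the tangent of half this angle, whatever the lens; pixels are square), "cx", "cy" (the principal point, pixels), "xyz" and "orientation" of the camera in the world. Camera axes: x right, y down, z forward; pixel columns grow to the right and rows downward; lengths in m; the calibration is good to about 2 mm. A picture is of the moment at which its call begins: read the wrist's pose just before it. camera_info takes no time and is no camera call; for the wrist camera it gives the pose at the moment of the call.
- env.hand_in(): hands the job in; it is judged then, once.
The state is a dict: "clock": time; "joint_pos": joint angles; "qvel": joint speeds; "tau": joint torques, N m; "tcp_pos": TCP position; "orientation": TCP orientation; "wrist_force": force on the tool from outside, world axes, zero at the start; "ft_torque": the same for the moment, N m; "finger_gap": finger opening in m; "grip_force": force on a finger pad.
Only numpy, scipy, OpenCV 4.12 (cv2) and the standard library are available. Lean on these libraries where they do the work, as an engineer would, in place of code of your own. Each camera call takes 0.05 s, during which the arm holds its last target. There are 200 camera calls.

### The job

The salvaged parts have been tipped into the white tray in a heap. Spread them into one even layer for inspection: one part lying flat in the middle of each of the six marked squares, none stacked or standing on its edge. Set the parts down rather than dropping or throwing them, and leave the bottle, the screwdriver rack and the jar where they stand.

Things in the scene. Friction and masses are not known exactly. Their poses are not given: they have to be found in the camera images.
- tray: White fixed tray, outside 226 (x) by 334 (y) by 30 mm high, walls 5 mm thick, floor 5 mm thick, inside 216 by 324 mm. Black lines divide its floor into six squares of 108 mm (2 along x, 3 along y). Origin: centre of its underside; x along the short side, z up.
- square0 (a point): Centre of one of the six marked squares, on the top of the tray floor (5 mm above the table); axes as the tray. It is at tray x -54, y 108 mm.
- square1 (a point): Centre of one of the six marked squares, on the top of the tray floor (5 mm above the table); axes as the tray. It is at tray x 54, y 108 mm.
- square2 (a point): Centre of one of the six marked squares, on the top of the tray floor (5 mm above the table); axes as the tray. It is at tray x -54, y 0 mm.
- square3 (a point): Centre of one of the six marked squares, on the top of the tray floor (5 mm above the table); axes as the tray. It is at tray x 54, y 0 mm.
- square4 (a point): Centre of one of the six marked squares, on the top of the tray floor (5 mm above the table); axes as the tray. It is at tray x -54, y -108 mm.
- square5 (a point): Centre of one of the six marked squares, on the top of the tray floor (5 mm above the table); axes as the tray. It is at tray x 54, y -108 mm.
- relay_a: Loose box-shaped power relay, blue with a black strip, 62 (its x) by 44 (its y) by 32 mm high (its z). Origin: its centre, 16 mm above its underside. About 110 g. It starts in the heap in the tray, in the bottom layer.
- sink_a: Loose finned heat sink, box-shaped outline, dark anodised metal, 62 (its x) by 44 (its y) by 32 mm high (its z). Origin: its centre, 16 mm above its underside. About 160 g. It starts in the heap in the tray, in the bottom layer.
- sink_b: Loose finned heat sink, box-shaped outline, dark anodised metal, 62 (its x) by 44 (its y) by 32 mm high (its z). Origin: its centre, 16 mm above its underside. About 160 g. It starts in the heap in the tray, in the bottom layer.
- choke_a: Loose round potted copper choke, a disc, copper-coloured, black centre, 60 mm in diameter and 32 mm high; its z axis is the disc axis. Origin: its centre, 16 mm above its underside. About 200 g. It starts in the heap in the tray, in the bottom layer.
- relay_b: Loose box-shaped power relay, orange with a black strip, 62 (its x) by 44 (its y) by 32 mm high (its z). Origin: its centre, 16 mm above its underside. About 110 g. It starts in the heap in the tray, on top of other parts.
- choke_b: Loose round potted copper choke, a disc, copper-coloured, black centre, 60 mm in diameter and 32 mm high; its z axis is the disc axis. Origin: its centre, 16 mm above its underside. About 200 g. It starts in the heap in the tray, on top of other parts.
- bottle: Loose white plastic bottle with red cap, standing close to one short side of the tray: 60 mm in diameter, 165 mm high. Origin: centre of its underside. Leave it alone.
- driver_rack: Loose black block 62 by 62 by 75 mm with four upright screwdriver handles in it, 167 mm high in all, standing close to a short side of the tray. Origin: centre of its underside. Leave it alone.
- jar: Loose amber jar with black cap behind the tray: 64 mm in diameter, 85 mm high. Origin: centre of its underside. Leave it alone.

How it is judged:
By the outcome, as a careful person would: the job done as asked, in the order asked, and still so for the second after the job is handed in, with the robot touching nothing.
It also fails if it takes over 72 s, if anything falls off the work surface, if the arm or the gripper's body presses on something with over 40 N, if the wrist force passes 120 N, or if a joint passes its speed limit or range.

## Working session

There is one attempt and no reset: what is moved stays moved. The work goes in short steps, Python scripts to look and compute and a shell command to move; the robot and the scene stay as the last step left them, time stands still between calls to the robot, and variables do not carry over. Pictures are saved under pics/ and viewed, at most 10 in all, crops included, and the job is handed in when it is done.

```bash
mkdir -p pics
python3 - <<'E'
from workcell import get_state, eyes, env
import cv2,json
s=get_state();print({k:s[k] for k in('clock','tcp_pos','orientation','finger_gap')})
for n in('top','side','wrist'):
    print(n,eyes.camera_info(n))
for n in('top','side'):
    cv2.imwrite(f'pics/{n}0.png',eyes.read_camera(n)[:,:,::-1])
E
```

```text
{'clock': 0.0, 'tcp_pos': array([ 0.21200152, -0.53397165,  0.24140729]), 'orientation': array([-9.13863128e-04,  9.82205183e-01,  1.87808786e-01, -4.70783019e-05]), 'finger_gap': 0.08515872145467203}
top {'fovy': 55.043337335958086, 'cx': 324.3670775587238, 'cy': 195.76632150977454, 'xyz': array([0.54886304, 0.02401019, 0.96575224]), 'orientation': array([ 0.03623759, -0.70524836,  0.70668186, -0.04373022])}
side {'fovy': 53.84601895114976, 'cx': 321.79203175151974, 'cy': 196.93660932960486, 'xyz': array([0.41682016, 0.586586  , 0.7294581 ]), 'orientation': array([ 0.07518869, -0.17573426,  0.91209222, -0.36270087])}
wrist {'fovy': 66.90277731215687, 'cx': 317.64991534882927, 'cy': 194.3666452557787, 'xyz': array([ 0.27769856, -0.50883247,  0.37442807]), 'orientation': array([ 0.11332932,  0.81975868, -0.5559713 , -0.07776938])}
```

Run:
```python
import cv2
a=cv2.imread('pics/top0.png');cv2.imwrite('pics/top0b.png',cv2.resize(a,(800,500),interpolation=cv2.INTER_CUBIC))
```

```text
(no output)
```

View pics/top0.png

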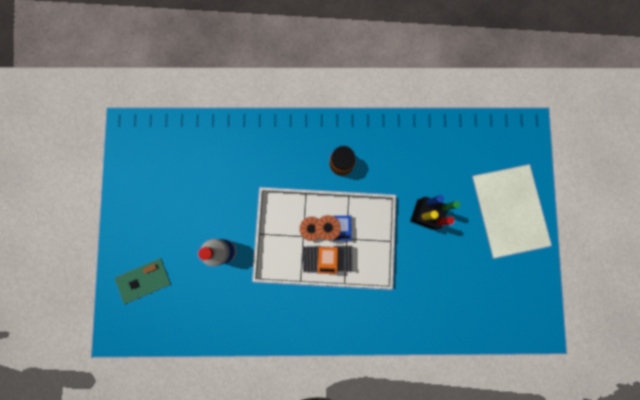

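View pics/side0.png

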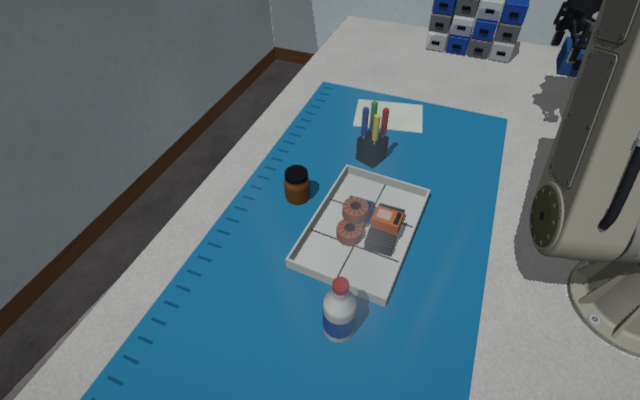

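The top view shows the tray at columns 254–396, rows 188–289. The heap has a choke, a second choke on the blue relay, and the orange relay on the two sinks. I'll enlarge it.

```bash
cat > h.py <<'E'
import numpy as np,cv2
from scipy.spatial.transform import Rotation as R
from workcell import get_state, eyes, env
def cam(n):
    i=eyes.camera_info(n);q=i['orientation'];return i,R.from_quat([q[1],q[2],q[3],q[0]]).as_matrix(),200/np.tan(np.radians(i['fovy'])/2)
def px2w(n,u,v,z,c=None):
    i,M,f=c or cam(n);d=M@np.array([(u-i['cx'])/f,(v-i['cy'])/f,1]);p=i['xyz'];return p+d*(z-p[2])/d[2]
def w2px(n,P,c=None):
    i,M,f=c or cam(n);d=M.T@(np.array(P)-i['xyz']);return i['cx']+f*d[0]/d[2],i['cy']+f*d[1]/d[2]
E
python3 - <<'E'
from h import *
a=cv2.imread('pics/top0.png');b=cv2.imread('pics/side0.png')
A=cv2.resize(a[180:296,245:405],(800,580),interpolation=cv2.INTER_CUBIC)
B=cv2.resize(b[160:310,280:440],(640,600),interpolation=cv2.INTER_CUBIC)
cv2.imwrite('pics/t1.png',A);cv2.imwrite('pics/s1.png',B)
E
```

```text
(no output)
```

View pics/t1.png

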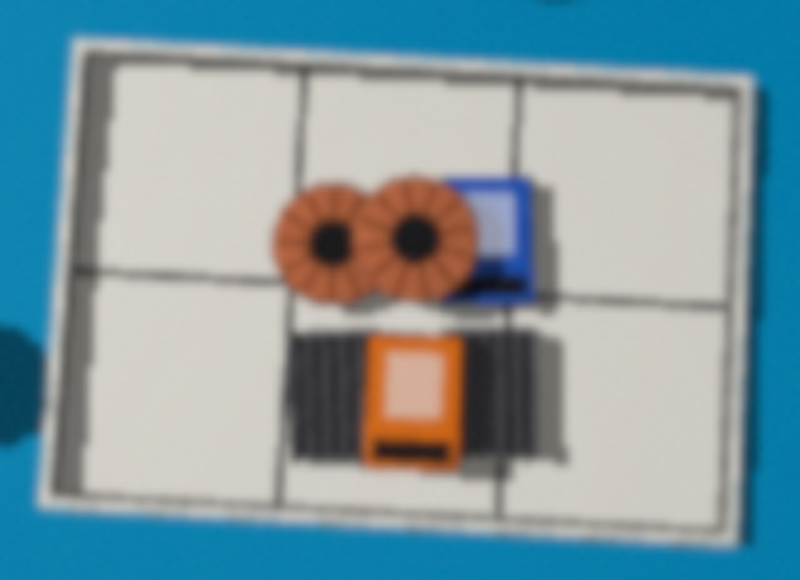

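View pics/s1.png

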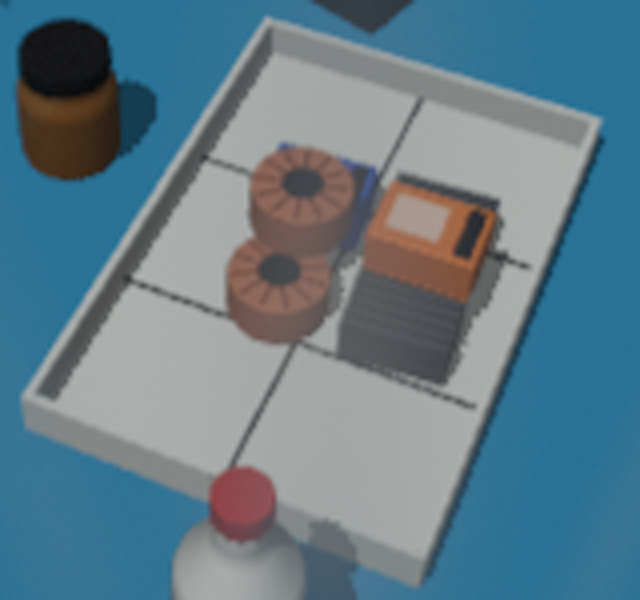

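The crops put choke_a at (332,242) in the t1 crop and choke_b on top at (415,238). The blue relay's right edge is at 530. The orange relay sits at (413,402) and bridges the two sinks, whose outer edges are at 291 and 538.

```bash
cat >> h.py <<'E'
def crop(u,v,z,c): return px2w('top',245+(u+.5)/5-.5,180+(v+.5)/5-.5,z,c)
E
python3 - <<'E'
from h import *
np.set_printoptions(precision=4,suppress=True)
c=cam('top')
T=np.array([crop(*p,.03,c)[:2] for p in((75,38),(755,75),(745,545),(38,508))])
# model: image TL=+x,+y ; TR=+x,-y ; BR=-x,-y ; BL
m=np.array([(.113,.167),(.113,-.167),(-.113,-.167),(-.113,.167)])
print(T,[np.linalg.norm(T[i]-T[i-1]) for i in range(4)])
t0=T.mean(0);H=(m.T@(T-t0));a=np.arctan2(H[0,1]-H[1,0],H[0,0]+H[1,1]);Rt=np.array([[np.cos(a),-np.sin(a)],[np.sin(a),np.cos(a)]])
print('tray',t0,np.degrees(a),'res',(T-t0-(m@Rt.T))*1000)
for n,s in zip('012345',[(-.054,.108),(.054,.108),(-.054,0),(.054,0),(-.054,-.108),(.054,-.108)]): print('sq',n,t0+Rt@np.array(s))
P={'chA':(332,242,.037),'chB':(415,238,.069),'blue_tr':(530,180,.037),'blue_br':(533,300,.037),
'or1':(365,335,.069),'or2':(465,335,.069),'or3':(460,470,.069),'or4':(362,468,.069),
'sl_t':(291,335,.037),'sl_b':(293,457,.037),'sr_t':(536,331,.037),'sr_b':(540,458,.037)}
for k,v in P.items():
    w=crop(*v,c)[:2];print(k,w,'tray',Rt.T@(w-t0))
for n,p in (('bottle',(205,252,.16)),('jar',(343,157,.085))): print(n,px2w('top',*p,c))
E
```

```text
[[ 0.6766  0.1729]
 [ 0.6578 -0.1613]
 [ 0.4314 -0.1511]
 [ 0.4501  0.1869]] [np.float64(0.22695357194629176), np.float64(0.33472162547213435), np.float64(0.22663103577769914), np.float64(0.33849575450138275)]
tray [0.554  0.0119] -3.140332888015024 res [[ 0.635   0.5206]
 [ 0.1692 -0.1763]
 [-0.5741 -2.4139]
 [-0.2301  2.0697]]
sq 0 [0.506  0.1226]
sq 1 [0.6138 0.1167]
sq 2 [0.5001 0.0148]
sq 3 [0.6079 0.0089]
sq 4 [ 0.4941 -0.093 ]
sq 5 [ 0.602  -0.0989]
chA [0.5762 0.0465] tray [0.0203 0.0358]
chB [0.577 0.007] tray [ 0.0233 -0.0036]
blue_tr [ 0.6059 -0.0494] tray [ 0.0552 -0.0583]
blue_br [ 0.5482 -0.0503] tray [-0.0024 -0.0623]
or1 [0.5323 0.0303] tray [-0.0227  0.0173]
or2 [ 0.5322 -0.016 ] tray [-0.0203 -0.029 ]
or3 [ 0.4706 -0.0133] tray [-0.0819 -0.0297]
or4 [0.4717 0.0318] tray [-0.0833  0.0154]
sl_t [0.5318 0.0661] tray [-0.0251  0.0529]
sl_b [0.4742 0.0649] tray [-0.0826  0.0486]
sr_t [ 0.5334 -0.0516] tray [-0.0171 -0.0644]
sr_b [ 0.4733 -0.0528] tray [-0.077 -0.069]
bottle [0.5235 0.2629 0.16  ]
jar [ 0.7401 -0.0293  0.085 ]
```

```bash
python3 -m inch '[0,0,0,-0.125,0,0,0,-0.125,0,0,0,-0.125,0,0,0,-0.125,0,0,0,-0.125]' 0.65 40
for i in 1 2 3; do python3 -m inch '[0,0,0,-0.125,0,0,0,-0.125,0,0,0,-0.125,0,0,0,-0.125,0,0,0,-0.125]'; done
python3 -m inch '[0,0,0,-0.125,0,0,0,-0.125,0,0,0,-0.015,0,0,0,0,0,0,0,0]'
python3 -c "
from h import *;s=get_state();print(s['joint_pos'],s['tcp_pos'],s['orientation'],s['finger_gap'])"
```

```text
clock: 0.52
tcp_pos: [0.212, -0.5342, 0.2418]
orientation: [-0.001, 0.875, 0.483, 0.0]
wrist_force: [-0.1, -0.9, -0.4]
finger_gap: 0.0704
grip_force: 0.0
clock: 0.93
tcp_pos: [0.212, -0.5342, 0.2418]
orientation: [-0.0, 0.684, 0.729, 0.0]
wrist_force: [0.8, -0.5, 0.1]
finger_gap: 0.0703
grip_force: 0.0
clock: 1.35
tcp_pos: [0.212, -0.5342, 0.2418]
orientation: [-0.0, 0.427, 0.904, 0.0]
wrist_force: [0.0, 0.6, 0.5]
finger_gap: 0.0705
grip_force: 0.0
clock: 1.77
tcp_pos: [0.212, -0.5342, 0.2418]
orientation: [-0.0, 0.128, 0.992, 0.001]
wrist_force: [-0.1, 0.7, 0.0]
finger_gap: 0.0702
grip_force: 0.0
clock: 2.18
tcp_pos: [0.2121, -0.5343, 0.242]
orientation: [-0.0, 0.001, 1.0, 0.0]
wrist_force: [-0.6, 0.4, -0.1]
finger_gap: 0.0705
grip_force: 0.0
[-1.33257489e+00  3.13449407e-01  4.57514737e-02  1.30358859e+00
 -3.16423425e-05 -1.33084395e+00] [ 0.21206894 -0.53433319  0.24203844] [-7.34141494e-05  8.65463787e-04  9.99999595e-01  2.34379341e-04] 0.07052808564479927
```

```bash
for i in 1 2 3 4; do python3 -m inch '[-1.45,2.71,0.5,0,-1.45,2.71,0.5,0,-1.45,2.71,0.5,0,-1.45,2.71,0.5,0,-1.45,2.71,0.5,0]'|grep tcp; done
python3 -m inch '[0,0,2,0,0,0,2,0,0,0,1,0,0,0,0,0,0,0,0,0]'
python3 - <<'E'
from h import *
cv2.imwrite('pics/s2.png',cv2.resize(eyes.read_camera('side')[150:300,280:440],(640,600),interpolation=cv2.INTER_CUBIC)[:,:,::-1])
cv2.imwrite('pics/w2.png',eyes.read_camera('wrist')[:,:,::-1])
E
```

```text
tcp_pos: [0.2848, -0.3976, 0.217]
tcp_pos: [0.3572, -0.262, 0.1922]
tcp_pos: [0.4296, -0.1263, 0.1672]
tcp_pos: [0.502, 0.0094, 0.1421]
clock: 4.27
tcp_pos: [0.5009, 0.0077, 0.0921]
orientation: [-0.001, 0.0, 1.0, 0.0]
wrist_force: [-0.8, 0.1, -0.3]
finger_gap: 0.0704
grip_force: 0.0
```

View pics/w2.png

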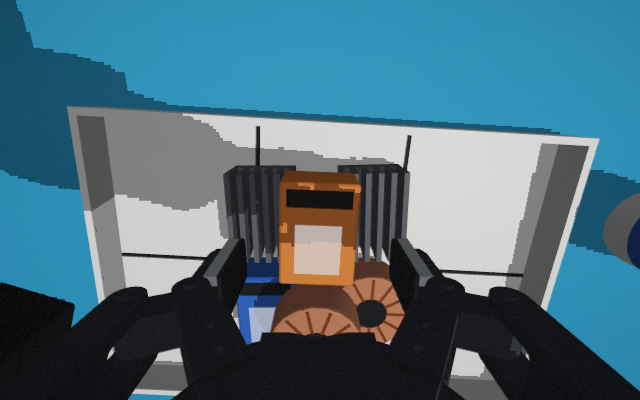

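The wrist view shows the orange relay at columns 279–360, centred between the pads. The sinks are separate, with a gap at columns 295–338. I'll grasp.

```bash
python3 -m inch '[0,0,1.5,0,0,0,1.5,0,0,0,0.6,0,0,0,0,0,0,0,0,0]'|egrep 'tcp|force'
python3 -m inch '[0,0,0,0,0,0,0,0,0,0,0,0,0,0,0,0,0,0,0,0]' -1 40|egrep 'tcp|force|gap'
python3 -m inch '[0,0,0,0,0,0,0,0,0,0,0,0,0,0,-1,0,0,0,-2,0]'
```

```text
tcp_pos: [0.5017, 0.0076, 0.0569]
wrist_force: [0.5, -0.1, 0.3]
grip_force: 0.0
tcp_pos: [0.5024, 0.0076, 0.0575]
wrist_force: [-1.5, -0.5, 5.2]
finger_gap: 0.0433
grip_force: 40.4
clock: 5.62
tcp_pos: [0.4994, 0.0082, 0.0851]
orientation: [-0.002, -0.001, 1.0, 0.0]
wrist_force: [0.3, 0.2, -1.6]
finger_gap: 0.0436
grip_force: 40.7
```

```bash
python3 -m inch '[-0.1,2.88,0,0,-0.1,2.88,0,0,-0.1,2.87,0,0,-0.1,2.87,0,0,0,0,2,0]'|egrep 'tcp|force'
python3 -m inch '[0,0,2,0,0,0,1.2,0,0,0,0.5,0,0,0,0.3,0,0,0,0,0]'|egrep 'tcp|force'
python3 -m inch '[0,0,0,0,0,0,0,0,0,0,0,0,0,0,0,0,0,0,0,0]' 0.5|egrep 'tcp|force|gap'
python3 -m inch '[0,0,-1,0,0,0,-3,0,0,0,-3,0,0,0,0,0,0,0,0,0]'
```

```text
tcp_pos: [0.5083, 0.1274, 0.07]
wrist_force: [1.0, -0.5, -1.2]
grip_force: 40.8
tcp_pos: [0.5052, 0.1228, 0.0263]
wrist_force: [0.1, 0.8, -2.0]
grip_force: 40.9
tcp_pos: [0.5058, 0.1228, 0.0268]
wrist_force: [0.2, -0.3, -0.3]
finger_gap: 0.0641
grip_force: 0.0
clock: 7.28
tcp_pos: [0.5073, 0.123, 0.099]
orientation: [0.003, -0.001, 1.0, 0.0]
wrist_force: [1.0, 0.3, -0.5]
finger_gap: 0.0638
grip_force: 0.0
```

```bash
python3 -m inch '[-1.78,-2.89,0,0,-1.78,-2.89,0,0,-1.77,-2.89,0,0,-1.77,-2.9,0,0,0,0,0,0]' 0.85|egrep 'tcp|gap'
python3 -m inch '[0,0,0,0,0,0,1.5,0,0,0,1.5,0,0,0,0.7,0,0,0,0,0]'|egrep 'tcp|force'
python3 -m inch '[0,0,0,0,0,0,0,0,0,0,0,0,0,0,0,0,0,0,0,0]' -1 40|egrep 'tcp|force|gap'
python3 -m inch '[0,0,0,0,0,0,-1,0,0,0,-2,0,0,0,0,0,0,0,0,0]'
```

```text
tcp_pos: [0.5796, 0.0024, 0.0956]
finger_gap: 0.0789
tcp_pos: [0.5737, 0.0085, 0.0569]
wrist_force: [-0.2, 0.4, -0.5]
grip_force: 0.0
tcp_pos: [0.577, 0.0075, 0.0602]
wrist_force: [-0.8, 1.2, 2.6]
finger_gap: 0.0585
grip_force: 43.6
clock: 8.95
tcp_pos: [0.5775, 0.0069, 0.0905]
orientation: [0.001, -0.001, 1.0, -0.0]
wrist_force: [0.5, -0.1, -1.2]
finger_gap: 0.0589
grip_force: 43.4
```

```bash
python3 -m inch '[-0.92,2.75,0,0,-0.92,2.75,0,0,-0.92,2.74,0,0,-0.92,2.74,0,0,0,0,2,0]'|egrep 'tcp|force'
python3 -m inch '[0,0,2,0,0,0,1.2,0,0,0,0.6,0,0,0,0.4,0,0,0,0.1,0]'|egrep 'tcp|force'
python3 -m inch '[0,0,0,0,0,0,0,0,0,0,0,0,0,0,0,0,0,0,0,0]' 0.85|egrep 'tcp|force|gap'
python3 -m inch '[0,0,-1,0,0,0,-3,0,0,0,-3,0,0,0,0,0,0,0,0,0]'
python3 - <<'E'
from h import *
a=eyes.read_camera('top')[180:296,245:405];cv2.imwrite('pics/t3.png',cv2.resize(a,(800,580),interpolation=cv2.INTER_CUBIC)[:,:,::-1])
cv2.imwrite('pics/w3.png',eyes.read_camera('wrist')[:,:,::-1])
E
```

```text
tcp_pos: [0.6171, 0.1217, 0.0719]
wrist_force: [1.7, 0.5, -1.3]
grip_force: 43.5
tcp_pos: [0.6108, 0.1172, 0.028]
wrist_force: [-12.3, 0.9, 24.4]
grip_force: 45.7
tcp_pos: [0.6132, 0.1169, 0.0261]
wrist_force: [1.0, -0.4, 0.1]
finger_gap: 0.0791
grip_force: 0.0
clock: 10.62
tcp_pos: [0.6152, 0.1172, 0.0994]
orientation: [0.003, -0.001, 1.0, 0.0]
wrist_force: [-1.0, -0.1, -1.4]
finger_gap: 0.0792
grip_force: 0.0
```

View pics/t3.png

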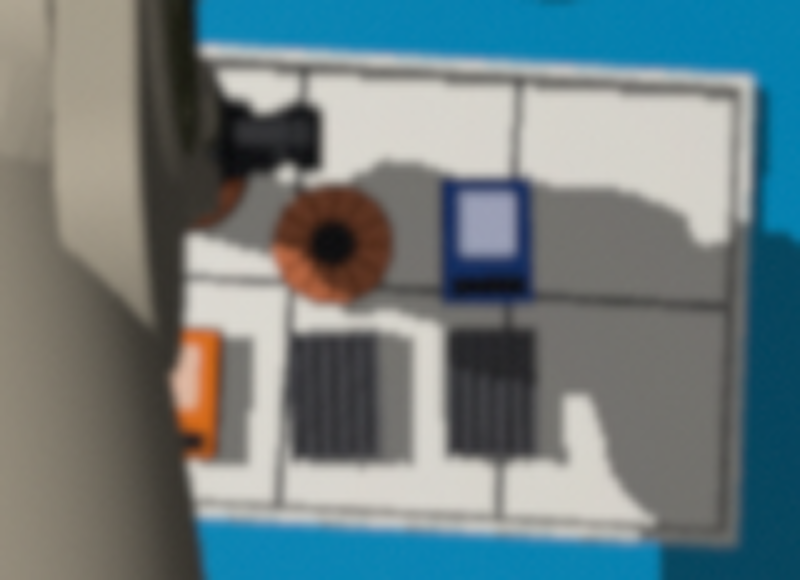

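View pics/w3.png

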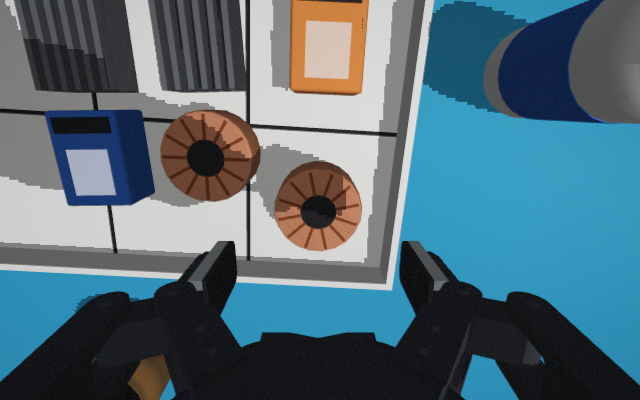

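The top and wrist views show both top-layer parts set down in the left squares. Blue is at t3 columns 443–532, choke_a at (333,243), and the sinks at 291–380 and 450–537, all matching my estimates. Blue is next.

```bash
python3 -m inch '[0.92,-3.65,0,0,0.92,-3.65,0,0,0.93,-3.65,0,0,0.93,-3.65,0,0,0,0,0,0]' 0.27|egrep 'tcp|gap'
python3 -m inch '[0,0,0,0,0,0,0,0,0,0,1,0,0,0,0,0,0,0,0,0]'|egrep 'tcp|force|gap'
```

```text
tcp_pos: [0.5738, -0.0343, 0.0948]
finger_gap: 0.0543
tcp_pos: [0.5756, -0.0275, 0.085]
wrist_force: [0.3, -0.3, -0.6]
finger_gap: 0.0544
grip_force: 0.0
```

```bash
python3 -m inch '[0,0,1.5,0,0,0,1.5,0,0,0,1.5,0,0,0,1.0,0,0,0,0.4,0]'|egrep 'tcp|force'
python3 -m inch '[0,0,0,0,0,0,0,0,0,0,0,0,0,0,0,0,0,0,0,0]' -1 40|egrep 'tcp|force|gap'
python3 -m inch '[0,0,0,0,0,0,-1,0,0,0,-2,0,0,0,-2,0,0,0,0,0]'
```

```text
tcp_pos: [0.5752, -0.028, 0.0255]
wrist_force: [0.3, -1.0, 0.6]
grip_force: 0.0
tcp_pos: [0.5767, -0.0291, 0.0279]
wrist_force: [-0.1, 0.2, -1.8]
finger_gap: 0.0435
grip_force: 41.2
clock: 12.8
tcp_pos: [0.5791, -0.0295, 0.082]
orientation: [0.003, -0.001, 1.0, -0.001]
wrist_force: [0.1, -0.8, -0.8]
finger_gap: 0.0432
grip_force: 41.4
```

```bash
python3 -m inch '[-0.84,-2.33,0,0,-0.83,-2.33,0,0,-0.83,-2.33,0,0,0,0,1.5,0,0,0,1.5,0]'|egrep 'tcp|force'
python3 -m inch '[0,0,1,0,0,0,0.6,0,0,0,0.4,0,0,0,0,0,0,0,0,0]'|egrep 'tcp|force'
python3 -m inch '[0,0,0,0,0,0,0,0,0,0,0,0,0,0,-1,0,0,0,-3,0]' 0.5|egrep 'tcp|force|gap'
python3 -m inch '[0,0,-3,0,0.65,3.63,0,0,0.65,3.64,0,0,0.65,3.64,0,0,0.65,3.64,0,0]' 0.7|egrep 'tcp|gap'
python3 -m inch '[0,0,0,0,0,0,1.5,0,0,0,1.5,0,0,0,1.5,0,0,0,1,0]'|egrep 'tcp|force'
python3 -m inch '[0,0,1,0,0,0,0.5,0,0,0,0,0,0,0,0,0,0,0,0,0]'|egrep 'tcp|force'
python3 -m inch '[0,0,0,0,0,0,0,0,0,0,0,0,0,0,0,0,0,0,0,0]' -1 40
```

```text
tcp_pos: [0.6031, -0.1009, 0.048]
wrist_force: [-0.7, 1.1, -1.5]
grip_force: 41.4
tcp_pos: [0.6016, -0.0986, 0.0276]
wrist_force: [0.8, 0.4, -1.7]
grip_force: 41.4
tcp_pos: [0.5982, -0.0979, 0.0641]
wrist_force: [0.3, 0.1, 0.7]
finger_gap: 0.0641
grip_force: 0.0
tcp_pos: [0.5753, 0.0477, 0.0987]
finger_gap: 0.0726
tcp_pos: [0.5751, 0.0466, 0.0419]
wrist_force: [0.1, 0.3, -0.5]
grip_force: 0.0
tcp_pos: [0.5758, 0.0464, 0.028]
wrist_force: [0.6, -0.0, 0.2]
grip_force: 0.0
clock: 15.72
tcp_pos: [0.576, 0.0464, 0.0285]
orientation: [0.001, -0.001, 1.0, -0.0]
wrist_force: [-1.4, -0.7, 5.7]
finger_gap: 0.0585
grip_force: 43.0
```

```bash
python3 -m inch '[0,0,-1,0,0,0,-2,0,-1.6,-1.87,0,0,-1.6,-1.88,0,0,0,0,0,0]'|egrep 'tcp|force'
python3 -m inch '[0,0,1.5,0,0,0,0.9,0,0,0,0.5,0,0,0,0,0,0,0,0,0]'|egrep 'tcp|force'
python3 -m inch '[0,0,0,0,0,0,0,0,0,0,0,0,0,0,-1,0,0,0,-3,0]' 0.8|egrep 'tcp|force|gap'
python3 -m inch '[0,0,-3,0,2.62,-0.97,0,0,2.62,-0.97,0,0,2.63,-0.98,0,0,2.63,-0.98,0,0]' 0.46|egrep 'tcp|gap'
python3 -m inch '[0,0,0,0,0,0,1.5,0,0,0,1.5,0,0,0,1.5,0,0,0,1,0]'|egrep 'tcp|force'
python3 -m inch '[0,0,1,0,0,0,0.4,0,0,0,0,0,0,0,0,0,0,0,0,0]'|egrep 'tcp|force'
python3 -m inch '[0,0,0,0,0,0,0,0,0,0,0,0,0,0,0,0,0,0,0,0]' -1 40
```

```text
tcp_pos: [0.611, 0.0062, 0.0586]
wrist_force: [1.0, 0.6, -2.2]
grip_force: 43.9
tcp_pos: [0.6062, 0.0096, 0.0284]
wrist_force: [-3.2, -0.7, 3.7]
grip_force: 45.1
tcp_pos: [0.6039, 0.0096, 0.0648]
wrist_force: [0.4, -0.2, 0.2]
finger_gap: 0.077
grip_force: 0.0
tcp_pos: [0.5017, -0.0302, 0.0993]
finger_gap: 0.0625
tcp_pos: [0.5027, -0.0299, 0.0429]
wrist_force: [-1.0, 1.0, 0.5]
grip_force: 0.0
tcp_pos: [0.5029, -0.03, 0.0299]
wrist_force: [-0.3, -0.1, 0.6]
grip_force: 0.0
clock: 18.63
tcp_pos: [0.503, -0.0301, 0.0301]
orientation: [0.001, -0.001, 1.0, -0.0]
wrist_force: [-1.0, 0.4, 5.7]
finger_gap: 0.043
grip_force: 42.0
```

```bash
python3 -m inch '[0,0,-1,0,0,0,-1.5,0,0.45,-3.15,0,0,0.45,-3.15,0,0,0,0,0,0]'|egrep 'tcp|force'
python3 -m inch '[0,0,1.3,0,0,0,0.7,0,0,0,0.5,0,0,0,0,0,0,0,0,0]'|egrep 'tcp|force'
python3 -m inch '[0,0,0,0,0,0,0,0,0,0,0,0,0,0,-1,0,0,0,-3,0]' 0.46|egrep 'tcp|force|gap'
python3 -m inch '[0,0,-3,0,-0.22,3.41,0,0,-0.22,3.41,0,0,-0.23,3.41,0,0,-0.23,3.42,0,0]'|egrep 'tcp|gap'
python3 -m inch '[0,0,0,0,0,0,1.5,0,0,0,1.5,0,0,0,1.5,0,0,0,1,0]'|egrep 'tcp|force'
python3 -m inch '[0,0,1,0,0,0,0.4,0,0,0,0,0,0,0,0,0,0,0,0,0]'|egrep 'tcp|force'
python3 -m inch '[0,0,0,0,0,0,0,0,0,0,0,0,0,0,0,0,0,0,0,0]' -1 40
```

```text
tcp_pos: [0.4937, -0.097, 0.0552]
wrist_force: [0.8, -0.5, -0.8]
grip_force: 41.4
tcp_pos: [0.4927, -0.0926, 0.0299]
wrist_force: [-3.5, -0.4, 7.8]
grip_force: 42.8
tcp_pos: [0.4902, -0.0917, 0.0665]
wrist_force: [-0.1, -0.8, -0.0]
finger_gap: 0.0621
grip_force: 0.0
tcp_pos: [0.5025, 0.0448, 0.1004]
finger_gap: 0.0625
tcp_pos: [0.5018, 0.0436, 0.0436]
wrist_force: [-0.5, 0.7, 0.6]
grip_force: 0.0
tcp_pos: [0.5028, 0.0434, 0.0309]
wrist_force: [0.5, 0.9, -0.2]
grip_force: 0.0
clock: 21.55
tcp_pos: [0.503, 0.0435, 0.0312]
orientation: [0.001, -0.001, 1.0, -0.0]
wrist_force: [-0.5, 0.3, 6.2]
finger_gap: 0.0434
grip_force: 41.8
```

Place it, then retreat clear (toward the robot's right) for a verification picture.

```bash
python3 -m inch '[0,0,-1,0,0,0,-0.5,0,0.15,-1.43,0,0,0.15,-1.44,0,0,0,0,0,0]'|egrep 'tcp|force'
python3 -m inch '[0,0,0.7,0,0,0,0.5,0,0,0,0.3,0,0,0,0,0,0,0,0,0]'|egrep 'tcp|force'
python3 -m inch '[0,0,0,0,0,0,0,0,0,0,0,0,0,0,-1,0,0,0,-3,0]' 0.46|egrep 'tcp|force|gap'
for i in 1 2; do python3 -m inch '[0,0,-3,0,0,0,-3,0,0,0,-1,0,0,0,0,0,0,0,0,0]'|egrep tcp; done
for i in 1 2 3 4; do python3 -m inch '[1.3,-2.7,0,0,1.3,-2.7,0,0,1.3,-2.7,0,0,1.3,-2.7,0,0,1.3,-2.7,0,0]'|egrep 'tcp|clock'; done
python3 - <<'E'
from h import *
a=eyes.read_camera('top');cv2.imwrite('pics/top4.png',a[:,:,::-1])
cv2.imwrite('pics/t4.png',cv2.resize(a[180:296,245:405],(800,580),interpolation=cv2.INTER_CUBIC)[:,:,::-1])
cv2.imwrite('pics/side4.png',eyes.read_camera('side')[:,:,::-1])
E
```

```text
tcp_pos: [0.4993, 0.0133, 0.0458]
wrist_force: [0.3, 0.2, -1.1]
grip_force: 41.1
tcp_pos: [0.499, 0.0152, 0.0312]
wrist_force: [-4.2, -1.1, 12.2]
grip_force: 42.7
tcp_pos: [0.4958, 0.0154, 0.0673]
wrist_force: [0.2, 0.2, 0.5]
finger_gap: 0.0624
grip_force: 0.0
tcp_pos: [0.4995, 0.0149, 0.1405]
tcp_pos: [0.4988, 0.0149, 0.2088]
clock: 24.05
tcp_pos: [0.4323, -0.1205, 0.2076]
clock: 24.47
tcp_pos: [0.3676, -0.2554, 0.2076]
clock: 24.88
tcp_pos: [0.3031, -0.3903, 0.2074]
clock: 25.3
tcp_pos: [0.2386, -0.5254, 0.2071]
```

View pics/t4.png

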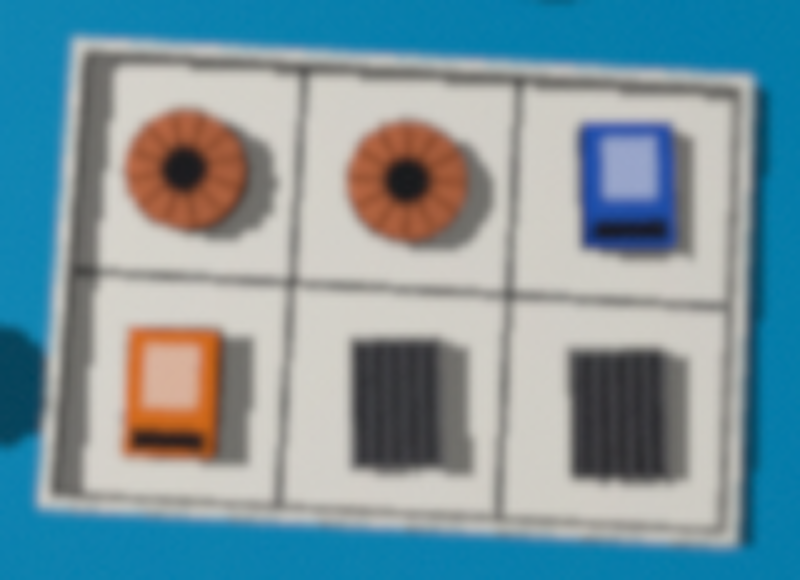

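View pics/side4.png

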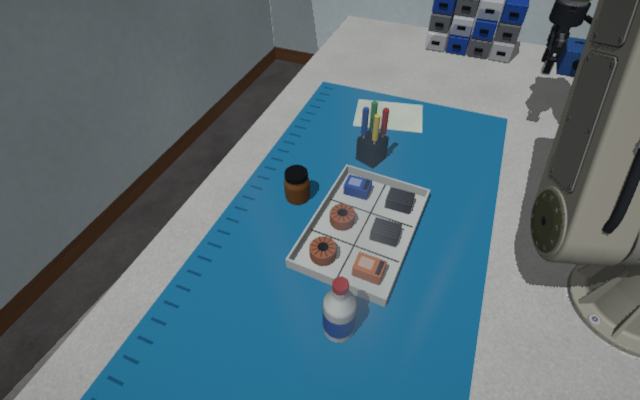

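The last top crop shows one part flat near the centre of each square: chokes at (186,170) and (407,181), blue at (627,186), orange at (172,392), sinks at (397,403) and (618,415). In the side view the bottle, rack and jar haven't moved.

```bash
python3 -c "
from workcell import env
print(env.hand_in())"
```

```text
the job is handed in; nothing more can be done
None
```

I handed the job in at about 25 s of the 72 s limit: each of the six squares has one part lying flat near its centre, and in the final side view the bottle, rack and jar look unmoved.

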